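# Spin-test two cooling fans and bin the one with the bad bearing

## Robot

A 7-joint arm with a two-finger parallel gripper is mounted at the origin on the work surface. World frame = base frame: x ahead of the robot, y to its left, z up, the work surface at z = 0. Lengths are in m, angles in rad, forces in N, time in s.
With the tool pointing down it reaches from about 0.425 to 0.95 m from the base axis. Payload 4.7 kg.
Tool frame: the origin (TCP) lies on the centre line of the jaws, within the pads' length; the fingertips stand robot.nose_length ahead of it and the grasp point (between the pads) lies 8 mm behind it (robot.nose_length is the distance from the TCP to the fingertips, in m); z points along the fingers, x is the direction in which the jaws open and shut, and the axes are right-handed (so a half turn about z gives the same grasp; the last joint's range is limited). The gripper opens to 85 mm and grips with 20 to 120 N. Pads are 22 mm wide; open, the fingers measure 114 mm over their backs; the gripper's body (76 mm by 85 mm) begins 54 mm behind the grasp point. The pads swing forward as they close: fully open they stand 13 mm farther back than shut.
Start: joints at [1.143, 0.469, -0.049, 1.532, 0.024, 1.141, -0.082], TCP at [0.262, -0.622, 0.242] pointing down, gripper open.
Joint ranges: [-2.59, 2.59], [-0.33, 1.99], [-1.39, 1.29], [0.1, 2.45], [-1.04, 4.18], [0.21, 1.99], [-2.66, 2.66]. Speed limits (rad/s): [2.57, 2.57, 3.14, 3.14, 3.14, 3.14, 3.14].

## Interface

Orientations are given as [roll, pitch, yaw] about the fixed x, y, z axes, in that order (R = Rz(yaw) Ry(pitch) Rx(roll)).
In Python, from plant import robot gives the robot as it stands. Calls block until the motion is done:
- robot.goto(position, orientation): joint-space move of the TCP to a pose.
- robot.move_straight(position, vel=0.15, attitude=None, contact_N=None): straight line of the TCP; attitude=None keeps the orientation; vel is the mean speed in m/s. With contact_N (N) it stops when the force on the tool has changed by that much, and returns True; else False.
- robot.move_joints(angles): joint-space move.
- robot.grip(opening, strength=None): opening from 0.0 (shut) to 1.0 (fully open); strength is the grip in N (None keeps the last); returns when the fingers have stopped.
- robot.sleep(seconds).
- robot.inverse_kinematics(position, orientation): joint angles nearest the present ones, or None.
- robot.sense(): the state.
- robot.grab_frame(name): name is "scene" or "side" or "wrist"; returns a dict with "image" (384x512x3 uint8, red, green, blue), "range_z" (384x512 float32, m along the optical axis (not along the pixel's ray), 0 where there is no reading), "fx", "fy", "cx", "cy" (pixels), "R" (3x3) and "t" (3): a world point X has camera coordinates R X + t. Camera axes: x right, y down, z forward; pixel columns grow to the right and rows downward; lengths in m; the calibration is good to about 2 mm. A picture is of the moment at which its call begins.
A pose or a line that the arm cannot do raises robot.IKError and nothing moves.
- robot.close_job(): hands the job in, once; it reports no verdict.
The state is a dict: "t": time; "joint_pos": joint angles; "joint_velocities": joint speeds; "effort": joint torques, N m; "tcp_pos": TCP position; "tcp_rot": TCP orientation; "wrist_force": force on the tool from outside, world axes, zero at the start; "torque": the same for the moment, N m; "opening": opening from 0.0 (shut) to 1.0 (fully open).
Only numpy, scipy, OpenCV 4.12 (cv2) and the standard library are available. Lean on these libraries where they do the work, as an engineer would, in place of code of your own. Each camera call takes 0.05 s, during which the arm holds its last target. There are 200 camera calls.

## Task

Two identical radial cooling fans stand on the bench, and the bearing of one of them drags. Give each fan's wheel a spin where it stands to find out which one drags, then lift that fan and set it down gently, upright, inside the empty grey tray. Leave the good fan standing where it is.

Things in the scene. Friction and masses are not known exactly. Their poses are not given: they have to be found in the camera images.
- fan_1: Loose radial cooling fan, 0.5 kg, one of two alike (one drags, not known which). Square steel base 84 mm, 8 mm thick; on it turns a dark disc 96 mm across with 5 upright aluminium blades, bare at rim and top, 18 to 40 mm above the underside, and a grey round hub 32 mm across, its top at 72 mm. Lift the whole fan by the hub. Origin: centre of the underside, on the axis; z up.
- fan_2: Loose radial cooling fan, 0.5 kg, one of two alike (one drags, not known which). Square steel base 84 mm, 8 mm thick; on it turns a dark disc 96 mm across with 5 upright aluminium blades, bare at rim and top, 18 to 40 mm above the underside, and a grey round hub 32 mm across, its top at 72 mm. Lift the whole fan by the hub. Origin: centre of the underside, on the axis; z up.
- rotor_1 (a joint): Turn of fan_1's disc, blades and hub on its base, rad, + anticlockwise from above, 0 at start, no stops. Blades: radial, 19 to 47 mm from the axis. A closed fingertip pushed straight past the axis, 35 mm beside it, 28 mm above the bench, turns them. A good bearing coasts on for seconds after a push; the dragging one resists with 0.04 N m and stops at once.
- rotor_2 (a joint): Turn of fan_2's disc, blades and hub on its base, rad, + anticlockwise from above, 0 at start, no stops. Blades: radial, 19 to 47 mm from the axis. A closed fingertip pushed straight past the axis, 35 mm beside it, 28 mm above the bench, turns them. A good bearing coasts on for seconds after a push; the dragging one resists with 0.04 N m and stops at once.
- tray: the empty tray of grey plastic without dividers, fixed to the bench, 200 x 200 mm outside and 30 mm high, walls and floor 5 mm thick. Origin: centre of its underside, x and y along its sides, z up.

How it is judged:
On the way:
1. each fan's wheel has been turned by at least 20 degrees, both fans still standing where they were (within 50 mm) ((value of joint rotor_1 above 0.35 rad or value of joint rotor_1 below -0.35 rad) and (value of joint rotor_2 above 0.35 rad or value of joint rotor_2 below -0.35 rad) and distance of each of fan_1, fan_2 from where it was at the start of the episode below 0.05 m), for 0.05 s.
At the end, for the whole second after the job is handed in: The dragging fan stands flat (within 7 degrees) on the tray's floor, its axis within 55 mm of the tray's centre along each side, released and at rest; the good fan stands upright within 50 mm of where it started, at rest (its wheel may still coast) (x of fan_1 in the frame of tray between -0.055 and 0.055 m and y of fan_1 in the frame of tray between -0.055 and 0.055 m and z of fan_1 in the frame of tray below 0.012 m and angle between each of fan_1, fan_2's own z axis and vertical below 0.12 rad and linear speed of each of fan_1, fan_2 below 0.02 m/s and distance of fan_2 from where it was at the start of the episode below 0.05 m); the robot touches nothing.
It fails at once if a fan is dropped or thrown (faster than 0.6 m/s out of the fingers, a free fall of about 18 mm) ((linear speed of fan_1 above 0.6 m/s and contact force between the fingers and fan_1 below 0.05 N) or (linear speed of fan_2 above 0.6 m/s and contact force between the fingers and fan_2 below 0.05 N)).
It fails at once if the good fan is carried off or knocked over (more than 80 mm from its start, or tilted over 30 degrees) (distance of fan_2 from where it was at the start of the episode above 0.08 m or angle between fan_2's own z axis and vertical above 0.52 rad).
It also fails if it takes over 61 s, if anything falls off the work surface, if the arm or the gripper's body presses on something with over 40 N, if the wrist force passes 120 N, or if a joint passes its speed limit or range.

## Working session

There is one attempt and no reset: what is moved stays moved. The work goes in short steps, each a Python script; the robot and the scene stay as the last script left them, time stands still between calls to the robot, and variables do not carry over. Pictures are saved under pics/ and viewed, about 8 in all and at most 12, crops included, and the job is handed in when it is done.

```bash
mkdir -p pics; ls; python3 - <<'E'
from plant import robot
import cv2,numpy as np,pickle
fs={n:robot.grab_frame(n) for n in("scene","side")}
pickle.dump(fs,open("f0.pkl","wb"))
cv2.imwrite("pics/a.png",np.vstack([cv2.cvtColor(fs[n]["image"],cv2.COLOR_RGB2BGR) for n in fs])[:, :] if 0 else cv2.cvtColor(fs["scene"]["image"],cv2.COLOR_RGB2BGR))
print(robot.nose_length,robot.sense())
for n,f in fs.items(): print(n,f["fx"],f["R"],f["t"])
E
```

```text
pics
0.011 {'t': 0.1, 'joint_pos': array([ 1.14309405,  0.46938119, -0.04858244,  1.53356087,  0.02409565,
        1.14100612, -0.08235602]), 'joint_velocities': array([-1.96107870e-03, -8.48040900e-04,  3.32016684e-05, -2.77316879e-03,
        1.65484957e-03, -7.75180619e-04, -8.50997498e-04]), 'effort': array([ 2.10793924e-04, -5.11517322e+01, -4.73324221e-02, -2.38392645e+01,
        1.07987202e-02,  4.23909340e-03,  4.36343203e-05]), 'tcp_pos': array([ 0.26192579, -0.62156586,  0.24135831]), 'tcp_rot': array([ 3.14152949e+00,  1.76907177e-03, -1.17203439e+00]), 'wrist_force': array([ 0.97753054, -0.86671308, -0.74727337]), 'torque': array([-0.0157353 , -0.00580951, -0.01020393]), 'opening': 1.002027639987038}
scene 426.815032568733 [[ 0.60364047  0.7970793  -0.0168159 ]
 [ 0.41499471 -0.33215156 -0.847027  ]
 [-0.68073311  0.50432127 -0.53128381]] [-0.32815345 -0.18167431  1.25442101]
side 479.15433208075564 [[-0.6635656  -0.74811749  0.00096119]
 [-0.40937154  0.36202857 -0.83746657]
 [ 0.62617541 -0.55610749 -0.54648771]] [0.36572225 0.27202542 0.66281434]
```

View pics/a.png

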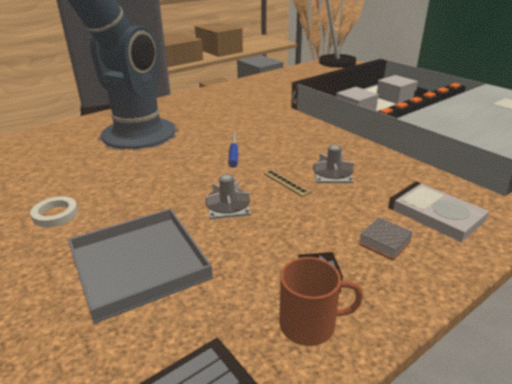

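The scene view shows fans with hub tops at about (228,180) and (333,150), and the empty grey tray centred near (140,258). A mug stands at (310,298). Next I locate these in both cameras with depth.

```bash
cat > h.py <<'E'
import numpy as np,cv2
def cloud(f):
    z=f["range_z"]; v,u=np.mgrid[:z.shape[0],:z.shape[1]]
    P=np.stack([(u-f["cx"])/f["fx"]*z,(v-f["cy"])/f["fy"]*z,z],-1)
    W=(P-f["t"])@f["R"]; W[z<=0]=np.nan
    return W
def hub(W,c,r=.06,lo=.06,hi=.08):
    m=(np.hypot(W[...,0]-c[0],W[...,1]-c[1])<r)&(W[...,2]>lo)&(W[...,2]<hi)
    return W[m]
E
python3 - <<'E'
from h import *
import pickle
fs=pickle.load(open("f0.pkl","rb"))
W=cloud(fs["scene"]); np.set_printoptions(precision=4,suppress=True)
G=[W[152,333],W[182,227]]
for g in G:
  print("pix",g)
  for n in fs:
    w=cloud(fs[n]); top=hub(w,g,lo=.069,hi=.076); base=hub(w,g,.075,.004,.012); disc=hub(w,g,.075,.014,.045)
    for k,p in(("top",top),("disc",disc),("base",base)):
      if len(p)>4: print(n,k,len(p),p.min(0),p.max(0),"ctr",(p[:,:2].min(0)+p[:,:2].max(0))/2,np.median(p[:,2]),"rect",cv2.minAreaRect(p[:,:2].astype(np.float32)))
t=W[262,140]; print("tray floor",t)
for n in fs:
  p=hub(cloud(fs[n]),t,.16,.022,.034)
  if len(p): print(n,len(p),cv2.minAreaRect(p[:,:2].astype(np.float32)))
# heightmap
H=np.zeros((400,400,3),np.uint8)
for n in fs:
  w=cloud(fs[n]).reshape(-1,3); c=fs[n]["image"].reshape(-1,3)
  i=((1.0-w[:,0])*400);j=((.5-w[:,1])*400)
  ok=(i>=0)&(i<400)&(j>=0)&(j<400)&(w[:,2]<.3)
  H[i[ok].astype(int),j[ok].astype(int)]=c[ok][:,::-1]
a=cv2.cvtColor(fs["side"]["image"],cv2.COLOR_RGB2BGR)
cv2.imwrite("pics/b.png",np.hstack([cv2.resize(H,(384,384)),cv2.resize(a,(416,312)).copy() if 0 else cv2.copyMakeBorder(cv2.resize(a,(416,312)),0,72,0,0,0)]))
E
```

```text
pix [0.5363 0.2461 0.0664]
scene top 72 [0.5131 0.2426 0.0692] [0.5453 0.2723 0.0735] ctr [0.5292 0.2575] 0.0715547613240187 rect ((0.5285258889198303, 0.256919801235199), (0.027500571683049202, 0.031129207462072372), 43.02506637573242)
scene disc 724 [0.4805 0.2098 0.014 ] [0.5767 0.3052 0.045 ] ctr [0.5286 0.2575] 0.022893172620579064 rect ((0.5286645293235779, 0.25332412123680115), (0.08667631447315216, 0.09223607182502747), 65.89073944091797)
scene base 154 [0.5106 0.1996 0.0042] [0.5862 0.2768 0.0105] ctr [0.5484 0.2382] 0.007196400410937395 rect ((0.5523108839988708, 0.23787876963615417), (0.08528050035238266, 0.0325571745634079), 44.82297134399414)
side top 177 [0.5095 0.2443 0.0691] [0.5407 0.2757 0.0734] ctr [0.5251 0.26  ] 0.07108770481156232 rect ((0.5242283940315247, 0.25967714190483093), (0.030780285596847534, 0.03031061589717865), 23.378171920776367)
side disc 1568 [0.4765 0.214  0.0141] [0.5733 0.308  0.045 ] ctr [0.5249 0.261 ] 0.01863151158317064 rect ((0.5228266716003418, 0.2610897123813629), (0.09549444913864136, 0.09350819885730743), 63.572933197021484)
side base 
[... 1132 characters left out ...]
 1087 [ 0.4345 -0.062   0.014 ] [0.5308 0.0335 0.0449] ctr [ 0.4826 -0.0142] 0.01928972823434481 rect ((0.4791503846645355, -0.010141529142856598), (0.09331362694501877, 0.08600802719593048), 29.069711685180664)
side base 190 [ 0.4262 -0.042   0.004 ] [0.537  0.0421 0.0115] ctr [0.4816 0.    ] 0.006529816271120564 rect ((0.4804249703884125, -0.013618096709251404), (0.08412443101406097, 0.08426357060670853), 61.30626678466797)
tray floor [ 0.5418 -0.244   0.0044]
scene 1613 ((0.5395475625991821, -0.24661242961883545), (0.20017924904823303, 0.2054644078016281), 81.85078430175781)
side 841 ((0.5366052985191345, -0.24521303176879883), (0.20497098565101624, 0.2047399878501892), 81.54048919677734)
```

View pics/b.png

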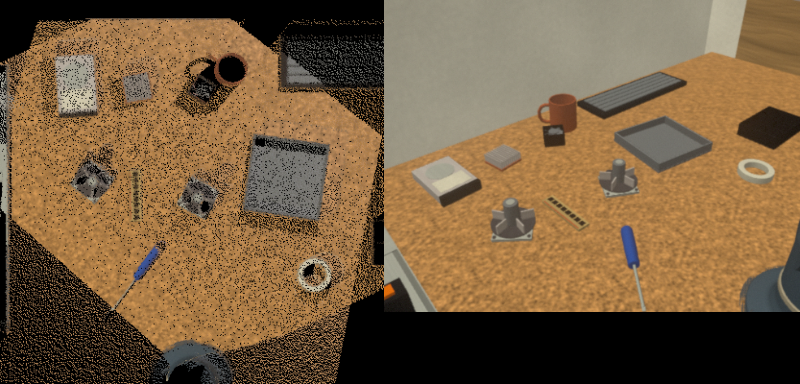

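Both cameras agree to about 4 mm, and hub, disc, base and tray sizes all match the description:

| Item | x (m) | y (m) | Note |
|---|---|---|---|
| Fan A | 0.5265 | 0.259 | |
| Fan B | 0.484 | -0.0165 | |
| Tray centre | 0.538 | -0.246 | turned about -8° |

Now I spin both wheels and compare successive frames.

```bash
cat > spin.py <<'E'
from plant import robot
from h import *
import sys,time
np.set_printoptions(precision=4,suppress=True)
def spin(name,c,yaw=np.pi/2):
    o=[np.pi,0,yaw]; x=c[0]+.035
    robot.goto([x,c[1]-.08,.14],o)
    f0=robot.grab_frame("scene")
    robot.move_straight([x,c[1]-.08,.039])
    robot.move_straight([x,c[1]+.085,.039],vel=.15)
    fr=[]
    for k in range(6):
        fr.append(robot.grab_frame("scene")); robot.sleep(.1)
    robot.move_straight([x,c[1]+.085,.15],vel=.25)
    fr.append(robot.grab_frame("scene"))
    p=f0["R"]@np.array([c[0],c[1],.035])+f0["t"]
    u=int(p[0]/p[2]*f0["fx"]+f0["cx"]);v=int(p[1]/p[2]*f0["fy"]+f0["cy"])
    cr=[cv2.GaussianBlur(g["image"],(3,3),0)[v-30:v+26,u-32:u+32].astype(float) for g in [f0]+fr]
    print(name,"before/after",np.abs(cr[1]-cr[0]).mean(),"successive",[round(np.abs(a-b).mean(),2) for a,b in zip(cr[1:-1],cr[2:])])
    cv2.imwrite(f"pics/{name}.png",cv2.resize(np.vstack([np.hstack(cr[:4]),np.hstack(cr[4:])]).astype(np.uint8)[:,:,::-1],None,fx=3,fy=3))
    W=cloud(fr[-1]); t=hub(W,c,lo=.069,hi=.076)
    print("hub now",(t[:,:2].min(0)+t[:,:2].max(0))/2,"t",robot.sense()["t"],robot.sense()["wrist_force"])
A=(.5265,.259);B=(.484,-.0165)
if __name__=="__main__":
    robot.grip(0.0,40)
    spin("B",B); spin("A",A)
E
python3 spin.py; python3 -c "
import cv2,numpy as np
cv2.imwrite('pics/AB.png',cv2.resize(np.vstack([cv2.imread('pics/A.png'),cv2.imread('pics/B.png')]),None,fx=.8,fy=.8))"
```

```text
B before/after 9.846447172619047 successive [np.float64(0.91), np.float64(0.95), np.float64(0.85), np.float64(0.84), np.float64(0.84), np.float64(4.03)]
hub now [ 0.4869 -0.0174] t 6.6667 [ 0.2723  0.4744 -0.5015]
A before/after 8.522879464285714 successive [np.float64(4.01), np.float64(3.96), np.float64(3.98), np.float64(3.91), np.float64(3.86), np.float64(5.85)]
hub now [0.5282 0.2568] t 10.8833 [-0.2278 -0.7658  0.1422]
```

View pics/AB.png

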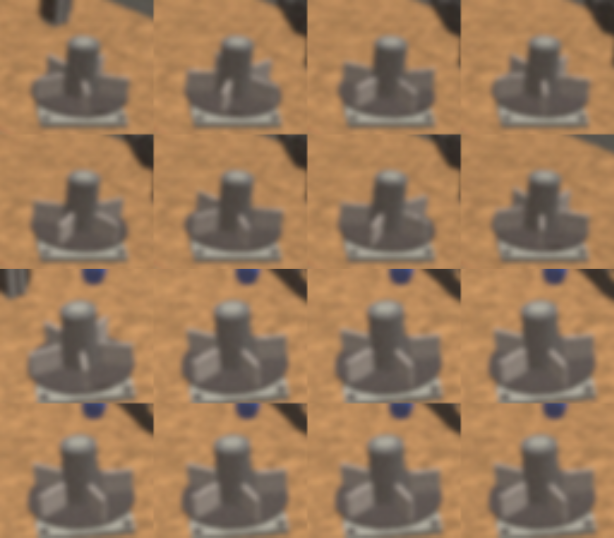

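Fan A (rows 1–2) keeps changing frame to frame, so it coasts. Fan B (rows 3–4) turned by about a blade pitch or more and then stood still, so B drags. Both hubs are still in place. Next I lift B by the hub.

```bash
python3 - <<'E'
from plant import robot
from h import *
np.set_printoptions(precision=4,suppress=True)
o=[np.pi,0,0]; c=(.4848,-.0165); g=.055
robot.grip(1.0)
robot.goto([*c,.17],o)
robot.move_straight([*c,g],vel=.12,contact_N=8); s=robot.sense(); print(s["tcp_pos"],s["wrist_force"])
robot.grip(0.0,50); s=robot.sense(); print("opening",s["opening"]*85)
robot.move_straight([*c,g+.03],vel=.06); s=robot.sense(); print(s["opening"]*85,s["wrist_force"])
robot.move_straight([*c,g+.1],vel=.1); s=robot.sense(); print(s["opening"]*85,s["wrist_force"],s["t"])
f=robot.grab_frame("scene"); cv2.imwrite("pics/lift.png",cv2.resize(f["image"][80:300,60:400,::-1],None,fx=2,fy=2))
E
```

```text
[ 0.4854 -0.0164  0.0555] [0.3511 0.1434 1.4669]
opening 30.40204966855386
30.604675204040902 [ 0.4742 -0.9764 -4.8982]
30.102371297803767 [ 0.1127  0.5373 -4.7482] 16.2
```

View pics/lift.png

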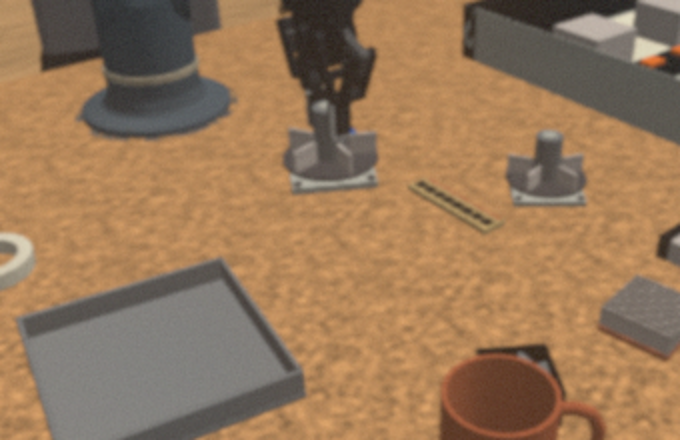

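The fan hangs from the jaws clear of the bench, with the hub at (322,130) in the crop. It may lean slightly, so I measure the tilt before placing.

```bash
python3 - <<'E'
from plant import robot
from h import *
np.set_printoptions(precision=4,suppress=True)
c=np.array([.485,-.0165])
for n in("scene","side"):
    f=robot.grab_frame(n); W=cloud(f); r=np.hypot(W[...,0]-c[0],W[...,1]-c[1])
    hi=W[(r<.075)&(W[...,2]>.06)&(W[...,2]<.175)]
    low=hi[hi[:,2]<np.percentile(hi[:,2],99)]
    # disc: dominant plane by ransac near expected z ~0.118
    d=hi[(hi[:,2]>.1)&(hi[:,2]<.135)]
    best=None;rng=np.random.default_rng(0)
    for _ in range(800):
        q=d[rng.choice(len(d),3,False)]; nn=np.cross(q[1]-q[0],q[2]-q[0]); l=np.linalg.norm(nn)
        if l<2e-4: continue
        nn/=l; 
        if abs(nn[2])<.8: continue
        m=abs((d-q[0])@nn)<.002
        if best is None or m.sum()>best.sum(): best=m
    p=d[best]; u,s,vt=np.linalg.svd(p-p.mean(0),full_matrices=False); nn=vt[2]*np.sign(vt[2][2])
    print(n,len(d),best.sum(),"normal",nn,"tilt deg",np.degrees(np.arccos(nn[2])),"ctr",p.mean(0),"minz",np.percentile(hi[:,2],1))
E
```

```text
scene 1112 407 normal [ 0.0119 -0.0071  0.9999] tilt deg 0.7907952867723332 ctr [ 0.5036 -0.0273  0.116 ] minz 0.09917956939911489
side 1241 488 normal [-0.0099  0.0066  0.9999] tilt deg 0.6809287963308858 ctr [0.4658 0.0002 0.1154] minz 0.09874407886025935
```

The fan hangs level, with under 1° of tilt and the underside at about 0.1 m as expected. I carry it to the tray and lower it until it touches.

```bash
python3 - <<'E'
from plant import robot
from h import *
np.set_printoptions(precision=4,suppress=True)
T=(.538,-.246)
robot.move_straight([*T,.155],vel=.12)
robot.move_straight([*T,.072],vel=.08); s=robot.sense(); print(s["tcp_pos"],s["wrist_force"],s["opening"]*85)
hit=robot.move_straight([*T,.057],vel=.015,contact_N=3); s=robot.sense(); print(hit,s["tcp_pos"],s["wrist_force"],s["opening"]*85,s["t"])
if hit or s["tcp_pos"][2]<.0615:
    robot.grip(1.0); robot.sleep(.2)
    robot.move_straight([*T,.2],vel=.12)
    robot.goto([.45,-.05,.3],[np.pi,0,0])
    robot.sleep(.3)
    f=robot.grab_frame("scene"); g=robot.grab_frame("side")
    for k in (f,g):
        W=cloud(k)
        for c in (T,(.5265,.259)):
            t=hub(W,c,lo=.068,hi=.082)
            if len(t): print((t[:,:2].min(0)+t[:,:2].max(0))/2,np.median(t[:,2]),len(t))
    cv2.imwrite("pics/end.png",cv2.resize(f["image"][80:330,40:400,::-1],None,fx=2,fy=2))
    print(robot.sense()["t"],robot.sense()["wrist_force"])
E
```

```text
[ 0.5386 -0.2462  0.0726] [ 0.3255 -0.2106 -4.5578] 30.48145631067562
True [ 0.5378 -0.2459  0.0605] [-0.8588 -0.3668  5.6982] 30.708336578562104 20.3833
[ 0.5394 -0.2464] 0.07608501706387943 229
[0.5294 0.2566] 0.071430819755015 79
[ 0.5362 -0.2426] 0.07484521887883126 106
[0.5239 0.26  ] 0.07117949031502452 186
23.825 [ 0.2416  0.5435 -0.3306]
```

View pics/end.png

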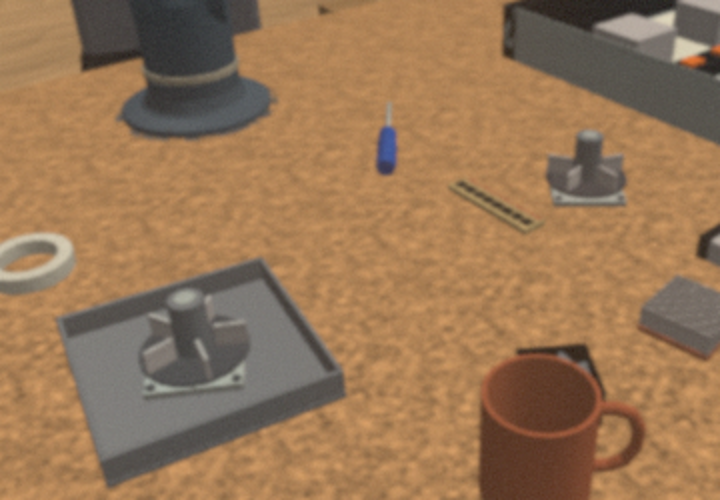

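The dragging fan stands upright in the tray at (195,345) in the crop. The good fan is still in its place at (588,170).

```bash
python3 -c "
from plant import robot
print(robot.close_job())"
```

```text
the job is handed in; nothing more can be done
None
```

The dragging fan is standing upright in the grey tray, the good fan is where it started, and the job is handed in. It took about 24 s of robot time. `close_job` gives no verdict, so the results below are from my own checks.

- **Finding the dragging fan:** I spun both wheels with the closed fingertip. The fan at (0.527, 0.259) kept coasting in successive pictures. The fan at (0.485, -0.017) stopped at once, so that is the one that drags. Each hub was still within about 3 mm of where it started.
- **How far the wheels turned:** I judged the dragging wheel's turn from its blade positions at about 94°. The pictures alone would also fit 22°, but then a blade would still be standing in the finger's path.
- **Lift and placing:** I gripped the dragging fan by its hub, and it hung with under 1° of tilt. I lowered it until it touched the tray floor, which came at a tool height of 0.0605 m against 0.060 m expected.
- **Last checks:** In the tray, its hub top is at about (0.538, -0.245, 0.076), within 5 mm of the tray centre and at the height expected for standing flat on the floor. The good fan's hub was within about 1.5 mm of its first reading in each camera. The arm was clear of everything.

None of the checks failed. The two cameras disagreed by 3 to 6 mm in position, well inside the allowed limits.

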